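# Stand the kit case on its heavy end in the stock tray

### The job

Lift the grey kit case off the bench by its swing handle and let it hang so you can see which end drops. Then stand the case upright on that heavy end on the floor of the stock tray, in the free half, without dropping it, and let go. Leave the tin and jar in the tray and the other things on the bench where they are.

Things in the scene. Friction and masses are not known exactly. Their poses are not given: they have to be found in the camera images.
- kit_case: Grey plastic kit case, a closed box 170 mm long (x), 50 mm wide (y), 60 mm high (z, out of its lid), 0.45 to 0.65 kg, lying flat at first, turned anyhow. Swing handle over mid lid. Unseen inside, one end (+x or -x, the ends look alike) holds heavy_contents, a 50 mm block; the other next to nothing. Hung by its handle, the heavy end drops. Origin: centre of its underside.
- case_mid (a point): The middle of the kit case: 30 mm above its origin along its z axis; axes as the case's. It stands 85 mm above whatever the case stands on when the case is on end.
- handle_grip (a point): Middle of the handle's grip bar, a black bar 14 mm thick (case x), 12 mm high and 64 mm long across the case (y), which joins two flat steel legs lying just outside the long sides of the case (66 mm over all at y, 9 mm wide along x). As it starts the bar's middle is 102 mm above the case's underside, 42 mm above its lid.
- handle (a joint): Angle of the handle about its pivot, which lies across the case (y), 50 mm above its underside at mid length. 0 = handle square to the lid; it swings freely to 0.5 rad either way, to firm stops, a very weak spring centring it. Positive: the bar leans towards the case's +x end.
- tray: Black open stock tray, fixed to the bench, 240 mm (its x, near side to far side) by 220 mm (y), walls 5 mm thick and 30 mm high, floor 5 mm thick. Origin: centre of its underside. A tin and a jar stand in its far (+x) half; the near (-x) half is free.
- tin: Steel tin with a paper band, 66 mm across, 90 mm tall, standing in the far half of the tray. Origin: centre of its underside.
- jar: Amber glass jar with a steel cap, 68 mm across, 100 mm tall, standing in the far half of the tray. Origin: centre of its underside.
- tape: Roll of clear packing tape lying flat on the bench, 90 mm across, 48 mm high, between tray and case and nearer the robot. Origin: centre of its underside.
- carton: Small cardboard carton 80 x 90 x 70 mm high, on the bench towards the far side. Origin: centre of its underside.
- bottle: White bottle with a blue cap, 64 mm across, 210 mm tall, standing to the robot's right. Origin: centre of its underside.
- mug: White mug 80 mm across, 90 mm tall, standing to the robot's left. Origin: centre of its underside.

How it is judged (in metres and radians):
On the way:
1. the case hangs by its handle clear of the bench, tipped towards its heavy end (height (world z) of case_mid above 0.06 m and contact force between the fingers and kit_case above 1 N and angle between kit_case's own z axis and vertical below 0.9 rad and (value of joint handle above 0.3 rad or value of joint handle below -0.3 rad)), for 0.2 s.
At the end, for the whole second after the job is handed in: The case stands on its heavy end (within 0.12 rad of upright) on the floor of the tray's free half, its middle -90 to 30 mm along tray x and within 85 mm along y of the tray's centre, released, at rest; tin, jar, tape, carton, bottle and mug upright (0.2 rad) and within 40 mm of their starts ((angle between kit_case's own x axis and vertical above 3.0216 rad or angle between kit_case's own x axis and vertical below 0.12 rad) and height (world z) of heavy_contents below 0.06 m and x of case_mid in the frame of tray between -0.09 and 0.03 m and y of case_mid in the frame of tray between -0.085 and 0.085 m and z of case_mid in the frame of tray between 0.082 and 0.098 m and linear speed of kit_case below 0.02 m/s and distance of each of tin, jar, tape, carton, bottle, mug from where it was at the start of the episode below 0.04 m and angle between each of tin, jar, tape, carton, bottle, mug's own z axis and vertical below 0.2 rad); the robot touches nothing.
It fails at once if the case is dropped (falls faster than 0.5 m/s out of the gripper) (linear speed of kit_case above 0.5 m/s and contact force between the fingers and kit_case below 0.1 N).
It fails at once if a bystander (tin, jar, tape, carton, bottle or mug) is knocked over (angle between any of tin, jar, tape, carton, bottle, mug's own z axis and vertical above 0.6 rad).
It also fails if it takes over 64 s, if anything falls off the work surface, if the arm or the gripper's body presses on something with over 40 N, if the wrist force passes 120 N, or if a joint passes its speed limit or range.

### The arm

A 6-joint arm with a two-finger parallel gripper is mounted at the origin on the work surface. World frame = base frame: x ahead of the robot, y to its left, z up, the work surface at z = 0. Lengths are in mm, angles in degrees, forces in N, time in s.
With the tool pointing down it reaches from about 350 to 725 mm from the base axis. Payload 4.3 kg.
Tool frame: the origin (TCP) lies midway between the tips of the shut fingers; the grasp point (between the pads) lies 19 mm behind it; z points along the fingers, y is the line along which they close (so a half turn about z gives the same grasp; the last joint's range is limited). The gripper opens to 85 mm and grips with 20 to 120 N. Pads are 22 mm wide; open, the fingers measure 114 mm over their backs; the gripper's body (76 mm by 85 mm) begins 54 mm behind the grasp point. The pads swing forward as they close: fully open they stand 13 mm farther back than shut.
Start: joints at [58.539, 21.618, 4.641, 73.018, 0, 83.68], TCP at [244.302, 520.56, 231.329] pointing down, gripper open.
Joint ranges: [-156.06, 156.06], [-48.1, 94.91], [-58.44, 69.94], [-101.28, 121.22], [-78.64, 73.56], [-180, 180]. Speed limits (degrees/s): [147.25, 147.25, 180, 180, 180, 180].

### API

Orientations are given as [roll, pitch, yaw] about the fixed x, y, z axes, in that order (R = Rz(yaw) Ry(pitch) Rx(roll)).
In Python, from workcell import robot gives the robot as it stands.
- The arm moves only by the tool carry_out, never from a script. Its argument "moves" is a list of rows, each a list of 7 numbers: the turn, a rotation vector about the tool's x, y, z in units of 6 degrees (1.0 is 6 degrees), then the shift along the tool's x, y, z in units of 40 mm (1.0 is 40 mm), then the opening, from 0 (shut) to 1 (fully open). A call has 1 to 20 rows; each row is the pose to reach, as a shift and turn from the pose commanded when the call began, along the tool's axes at that moment; what a row does not reach only later rows make up. A row lasts 1/12 s, in which the tool goes at most 41.7 mm and 7.16 degrees, less where a joint would pass 70% of its speed; a pose out of reach is approached as far as the arm can. A call with a gripper value outside its range is refused whole. The fingers move at their own pace and stop on an object; the grip force is fixed at half the most. Time passes only in rows, so rows that repeat a pose let the fingers close. It gives the time, the measured TCP pose, the force, the opening and the grip force at its end, in the units of the state.
- robot.read_state(): the state, without advancing time (a new reading comes with each control period).
- robot.grab_frame(name): name is "scene" or "top" or "wrist"; returns (picture, depth): 400x640x3 uint8, blue, green, red; 400x640 float32, mm along the optical axis (not along the pixel's ray), 0 where there is no reading.
- robot.camera_info(name): a dict with "K" (3x3 intrinsics, pixels), "distortion" ([k1, k2, p1, p2, k3] as OpenCV has them; the pictures are not rectified), "R" (3x3) and "t" (3): a world point X has camera coordinates R X + t. Camera axes: x right, y down, z forward; pixel columns grow to the right and rows downward; lengths in mm; the calibration is good to about 2 mm. A picture is of the moment at which its call begins: read the wrist's pose just before it. camera_info takes no time and is no camera call; for the wrist camera it gives the pose at the moment of the call.
- robot.job_done(): hands the job in; it is judged then, once.
The state is a dict: "time_s": time; "q": joint angles; "joint_vel": joint speeds; "joint_torque": joint torques, N m; "tcp_pos": TCP position; "orientation": TCP orientation; "ft_force": force on the tool from outside, world axes, zero at the start; "moment": the same for the moment, N m; "width": finger opening in mm; "grasp_force": force on a finger pad.
Only numpy, scipy, OpenCV 4.12 (cv2) and the standard library are available. Lean on these libraries where they do the work, as an engineer would, in place of code of your own. Each camera call takes 0.05 s, during which the arm holds its last target. There are 200 camera calls.

## Working session

There is one attempt and no reset: what is moved stays moved. The work goes in short steps, Python scripts to look and compute and a tool call to move; the robot and the scene stay as the last step left them, time stands still between calls to the robot, and variables do not carry over. Pictures are saved under pics/ and viewed, at most 10 in all, crops included, and the job is handed in when it is done.

Besides the shell and the picture viewer there is one more tool, called after "Call:" as name([rows], argument=value, ...), one row to a line, values as JSON. carry_out: Moves the arm, as the interface text tells. Its arguments: {"type":"object","properties":{"moves":{"type":"array"}},"required":["moves"]}

```bash
ls; mkdir -p pics
cat > h.py <<'E'
import numpy as np, cv2
from workcell import robot
from scipy.spatial.transform import Rotation as Ro
def grab(n):
    c=robot.camera_info(n); im,d=robot.grab_frame(n); return c,im,d
def world(c,px,d):
    K=np.array(c["K"],float);px=np.array(px,float).reshape(-1,1,2)
    u=cv2.undistortPoints(px,K,np.array(c["distortion"],float)).reshape(-1,2)
    P=np.c_[u,np.ones(len(u))]*np.array(d).reshape(-1,1)
    return (P-np.array(c["t"]))@np.array(c["R"])
def cloud(c,d):
    v,u=np.nonzero(d>0); return np.c_[u,v],world(c,np.c_[u,v],d[v,u])
def proj(c,X):
    p,_=cv2.projectPoints(np.array(X,float).reshape(-1,1,3),cv2.Rodrigues(np.array(c["R"],float))[0],np.array(c["t"],float),np.array(c["K"],float),np.array(c["distortion"],float)); return p.reshape(-1,2)
E
python3 - <<'E'
from h import *
s=robot.read_state(); print(s)
for n in ("top","scene"):
    c,im,d=grab(n); cv2.imwrite(f"pics/{n}0.png",im); np.savez(f"{n}0.npz",d=d,im=im)
    print(n, (-np.array(c["R"]).T@np.array(c["t"])).round(), np.array(c["R"]).round(2).tolist())
E
```

```text
pics
{'time_s': 0.0, 'q': array([ 5.85382508e+01,  2.16622060e+01,  4.56226443e+00,  7.30194106e+01,
       -1.69672307e-03,  8.36793474e+01]), 'joint_vel': array([-0.0625656 ,  0.02634889,  0.02563228,  0.08909163, -0.06282584,
        0.03643715]), 'joint_torque': array([-1.52352768e-03, -4.63607490e+01,  2.69871533e+01,  2.09308678e-02,
       -2.90880034e-04, -4.57523896e-06]), 'tcp_pos': array([243.94720136, 519.94603229, 230.35330008]), 'orientation': array([-1.79881187e+02, -1.14533746e-02,  1.54858893e+02]), 'ft_force': array([-0.87467811,  0.32049437,  0.11027599]), 'moment': array([-0.01998286,  0.02788335,  0.05056447]), 'grasp_force': 0.0, 'width': 85.61280326726897}
top [ 425.  -13. 1311.] [[0.02, -1.0, -0.01], [-0.99, -0.02, -0.14], [0.13, 0.01, -0.99]]
scene [1261.  899.  999.] [[-0.79, 0.61, -0.02], [0.4, 0.49, -0.78], [-0.47, -0.62, -0.63]]
```

View pics/top0.png

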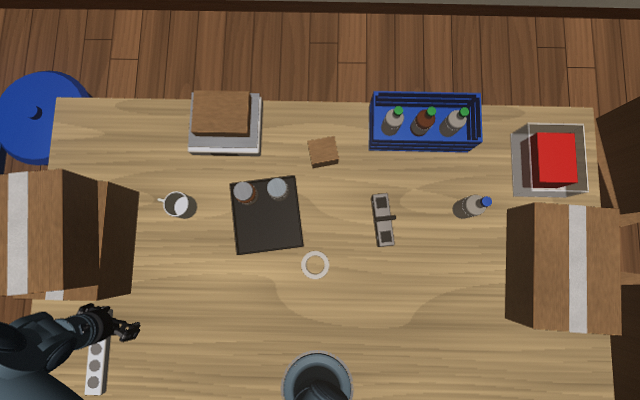

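View pics/scene0.png

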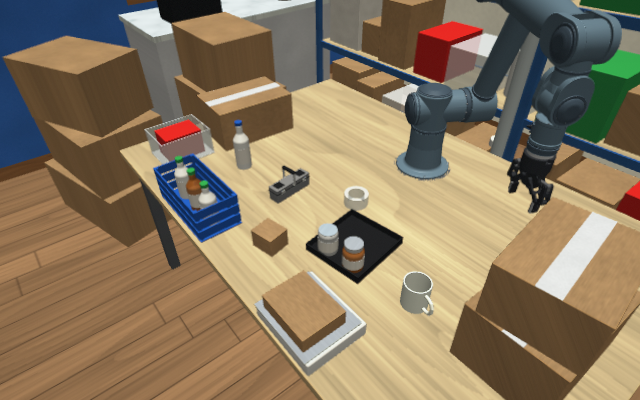

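The top view shows the case at about (383,220) with its handle at (383,217), the tray centred at (266,215) with the two containers at its far edge (245,192 and 277,188), and the tape at (315,265). The scene view confirms this layout.

Run:
```python
from h import *
c=robot.camera_info("top"); z=np.load("top0.npz"); d=z["d"]; im=z["im"]
uv,X=cloud(c,d)
def reg(u0,u1,v0,v1,z0,z1):
    m=(uv[:,0]>u0)&(uv[:,0]<u1)&(uv[:,1]>v0)&(uv[:,1]<v1)&(X[:,2]>z0)&(X[:,2]<z1); return X[m]
b=reg(330,350,190,240,-50,50); print("bench z",np.median(b[:,2]))
def rect(P):
    r=cv2.minAreaRect(P[:,:2].astype(np.float32)); return np.round(r[0],1),np.round(r[1],1),round(r[2],1),len(P),np.median(P[:,2]).round(1)
print("lid",rect(reg(360,410,180,255,50,70)))
P=reg(360,410,180,255,88,125);print("bar",rect(P)); 
print("tray rim",rect(reg(222,310,168,262,22,36)))
fl=reg(222,310,200,262,0,12); print("floor",rect(fl))
for n,a in dict(jar=(228,262,170,212,92,110),tin=(264,292,170,205,80,98),tape=(295,335,245,285,40,56),carton=(300,345,130,170,60,80)).items(): print(n,rect(reg(*a)))
# colour mask of tray
hsv=cv2.cvtColor(im,cv2.COLOR_BGR2HSV); m=(hsv[...,2]<60).astype(np.uint8); m[:, :220]=0;m[:,312:]=0;m[:160]=0;m[265:]=0
cs=max(cv2.findContours(m,0,2)[0],key=cv2.contourArea); r=cv2.minAreaRect(cs); bx=cv2.boxPoints(r)
K=np.array(c["K"]); o=-np.array(c["R"]).T@np.array(c["t"]); w=world(c,bx,1000*np.ones(4)); dr=w-o
W=o+dr*((30-o[2])/dr[:,2])[:,None]; print("tray corners",W.round(0).tolist(),W.mean(0).round())
```

```text
bench z -1.397691272879134
lid (array([ 536.8, -196.7]), array([169.5,  57.1]), 7.9, 752, np.float64(58.4))
bar (array([ 537.5, -200. ]), array([14. , 63.6]), 8.3, 96, np.float64(105.3))
tray rim (array([524.5, 177.7]), array([290.9, 224.5]), 8.7, 483, np.float64(28.3))
floor (array([494.7, 183.9]), array([200.9, 292.1]), 1.3, 3428, np.float64(3.6))
jar (array([613.6, 246.2]), array([57.6, 57.2]), 46.7, 284, np.float64(103.8))
tin (array([628.2, 141.7]), array([60. , 61.8]), 89.3, 317, np.float64(93.4))
tape (array([387.8,  16.3]), array([85.5, 86.5]), 1.1, 345, np.float64(46.4))
carton (array([760.6,  -1.3]), array([80.9, 89.7]), 12.5, 664, np.float64(68.5))
tray corners [[648.0, 310.0, 30.0], [680.0, 91.0, 30.0], [445.0, 55.0, 30.0], [414.0, 270.0, 30.0]] [547. 182.  30.]
```

```bash
cat >> h.py <<'E'
import json,os
def cmd():
    if os.path.exists("cmd.json"):
        p,r=json.load(open("cmd.json")); return np.array(p),Ro.from_rotvec(r)
    return np.array([244.302,520.56,231.329]),Ro.from_euler("xyz",[180,0,58.539-83.68+180],degrees=True)
def setcmd(row):
    "row actually sent as last row: update commanded pose"
    p,R=cmd(); row=np.array(row,float)
    p2=p+R.apply(row[3:6]*40); R2=R*Ro.from_rotvec(np.radians(row[:3]*6))
    json.dump([p2.tolist(),R2.as_rotvec().tolist()],open("cmd.json","w"))
def delta(pos,R2):
    p,R=cmd(); return np.r_[np.degrees((R.inv()*R2).as_rotvec())/6,R.inv().apply(np.array(pos)-p)/40].round(2)
def pose(yawdir,tilt=0):
    """tool y along horizontal heading yawdir (deg); tilt: tool z swung from down about tool x by tilt deg"""
    return Ro.from_euler("xyz",[180,0,yawdir+90],degrees=True)*Ro.from_euler("x",tilt,degrees=True)
E
python3 - <<'E'
from h import *
print(delta([537.5,-200,170],pose(8)).tolist())
E
```

```text
[0.0, -0.0, 9.48, -14.29, -13.19, 1.53]
```

Call:
carry_out([
  [0, 0, 9.48, -14.29, -13.19, 1.53, 1],
  [0, 0, 9.48, -14.29, -13.19, 1.53, 1],
  [0, 0, 9.48, -14.29, -13.19, 1.53, 1],
  [0, 0, 9.48, -14.29, -13.19, 1.53, 1],
  [0, 0, 9.48, -14.29, -13.19, 1.53, 1],
  [0, 0, 9.48, -14.29, -13.19, 1.53, 1],
  [0, 0, 9.48, -14.29, -13.19, 1.53, 1],
  [0, 0, 9.48, -14.29, -13.19, 1.53, 1],
  [0, 0, 9.48, -14.29, -13.19, 1.53, 1],
  [0, 0, 9.48, -14.29, -13.19, 1.53, 1],
  [0, 0, 9.48, -14.29, -13.19, 1.53, 1],
  [0, 0, 9.48, -14.29, -13.19, 1.53, 1],
  [0, 0, 9.48, -14.29, -13.19, 1.53, 1],
  [0, 0, 9.48, -14.29, -13.19, 1.53, 1],
  [0, 0, 9.48, -14.29, -13.19, 1.53, 1],
  [0, 0, 9.48, -14.29, -13.19, 1.53, 1],
  [0, 0, 9.48, -14.29, -13.19, 1.53, 1],
  [0, 0, 9.48, -14.29, -13.19, 1.53, 1],
  [0, 0, 9.48, -14.29, -13.19, 1.53, 1],
  [0, 0, 9.48, -14.29, -13.19, 1.53, 1],
])

```text
time_s: 1.77
tcp_pos: [539.1, -205.5, 168.7]
orientation: [180.0, 0.1, 97.7]
ft_force: [1.2, 0.2, -0.6]
width: 85.4
grasp_force: 0.0
```

Run:
```python
from h import *
setcmd([0, 0, 9.48, -14.29, -13.19, 1.53])
print(cmd()[0],robot.read_state()["tcp_pos"])
c,im,d=grab("wrist"); cv2.imwrite("pics/w1.png",im)
uv,X=cloud(c,d)
print(robot.read_state()["tcp_pos"])
m=(X[:,2]>85)&(X[:,2]<125)&(abs(X[:,0]-537)<40)&(abs(X[:,1]+200)<45)
P=X[m]; r=cv2.minAreaRect(P[:,:2].astype(np.float32)); print(r,len(P),np.median(P[:,2]),P[:,2].max())
m=(X[:,2]>50)&(X[:,2]<70)&(abs(X[:,0]-537)<110)&(abs(X[:,1]+200)<60)
r=cv2.minAreaRect(X[m][:,:2].astype(np.float32)); print(r,m.sum(),np.median(X[m][:,2]))
```

```text
[ 537.60203445 -199.90055395  170.129     ] [ 539.08857438 -205.47785462  168.66833255]
[ 537.90178907 -202.5304748   168.84364327]
((537.8116455078125, -201.21978759765625), (14.003864288330078, 63.25502014160156), 7.782883167266846) 2329 107.14301982191489 109.74188294341658
((537.5009765625, -197.95545959472656), (170.1648406982422, 56.515377044677734), 7.653317928314209) 13324 59.58189136949187
```

View pics/w1.png

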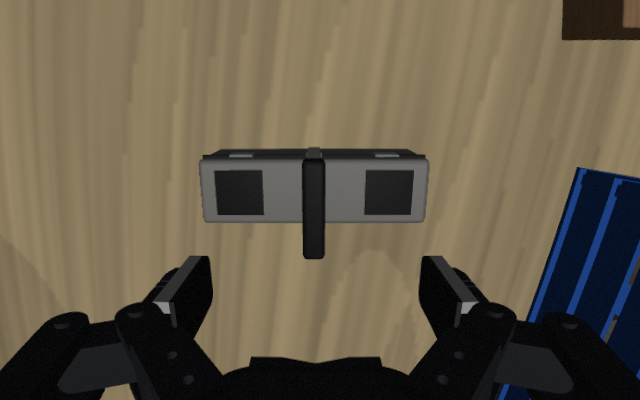

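The wrist picture shows the case centred at about (314,190) with the bar at (314,205), midway between the open fingers and square to them.

Call:
carry_out([
  [0, 0, 0, 0, 0, 0.4, 1],
  [0, 0, 0, 0, 0, 0.8, 1],
  [0, 0, 0, 0, 0, 1.2, 1],
  [0, 0, 0, 0, 0, 1.6, 1],
  [0, 0, 0, 0, 0, 1.9, 1],
  [0, 0, 0, 0, 0, 2.1, 1],
  [0, 0, 0, 0, 0, 2.1, 1],
  [0, 0, 0, 0, 0, 2.1, 1],
  [0, 0, 0, 0, 0, 2.1, 0],
  [0, 0, 0, 0, 0, 2.1, 0],
  [0, 0, 0, 0, 0, 2.1, 0],
  [0, 0, 0, 0, 0, 2.1, 0],
  [0, 0, 0, 0, 0, 2.1, 0],
  [0, 0, 0, 0, 0, 2.1, 0],
  [0, 0, 0, 0, 0, 2.1, 0],
  [0, 0, 0, 0, 0, 2.1, 0],
  [0, 0, 0, 0, 0, 2.1, 0],
  [0, 0, 0, 0, 0, 2.1, 0],
  [0, 0, 0, 0, 0, 2.1, 0],
  [0, 0, 0, 0, 0, 2.1, 0],
])

```text
time_s: 3.48
tcp_pos: [537.7, -200.0, 86.5]
orientation: [180.0, 0.0, 98.0]
ft_force: [-1.0, 0.5, 5.5]
width: 12.5
grasp_force: 59.3
```

Call:
carry_out([
  [0, 0, 0, 0, 0, -0.1, 0],
  [0, 0, 0, 0, 0, -0.2, 0],
  [0, 0, 0, 0, 0, -0.3, 0],
  [0, 0, 0, 0, 0, -0.4, 0],
  [0, 0, 0, 0, 0, -0.5, 0],
  [0, 0, 0, 0, 0, -0.65, 0],
  [0, 0, 0, 0, 0, -0.8, 0],
  [0, 0, 0, 0, 0, -0.95, 0],
  [0, 0, 0, 0, 0, -1.15, 0],
  [0, 0, 0, 0, 0, -1.35, 0],
  [0, 0, 0, 0, 0, -1.55, 0],
  [0, 0, 0, 0, 0, -1.75, 0],
  [0, 0, 0, 0, 0, -1.95, 0],
  [0, 0, 0, 0, 0, -2.15, 0],
  [0, 0, 0, 0, 0, -2.35, 0],
  [0, 0, 0, 0, 0, -2.5, 0],
  [0, 0, 0, 0, 0, -2.5, 0],
  [0, 0, 0, 0, 0, -2.5, 0],
  [0, 0, 0, 0, 0, -2.5, 0],
  [0, 0, 0, 0, 0, -2.5, 0],
])

```text
time_s: 5.15
tcp_pos: [537.2, -199.7, 185.4]
orientation: [-179.9, -0.0, 98.0]
ft_force: [-0.5, 0.0, -5.6]
width: 12.9
grasp_force: 59.0
```

Run:
```python
from h import *
setcmd([0,0,0,0,0,2.1]); setcmd([0,0,0,0,0,-2.5])
s=robot.read_state(); print(cmd()[0],s["tcp_pos"],s["ft_force"],s["moment"],s["q"])
c,im,d=grab("scene"); cv2.imwrite("pics/s2.png",cv2.resize(im[130:260,220:380],None,fx=4,fy=4))
p=proj(c,[537,-200,150]); print(p)
```

```text
[ 537.60203445 -199.90055395  186.129     ] [ 537.1571998  -199.68274347  185.4189675 ] [-0.52926015  0.0194845  -5.64007737] [ 0.00928879 -0.10646223 -0.01785183] [-2.67365825e+01  2.23487542e+01 -1.10837321e+00  6.66180191e+01
  5.11827961e-03  5.52862867e+01]
[[288.51645714 159.4484254 ]]
```

View pics/s2.png

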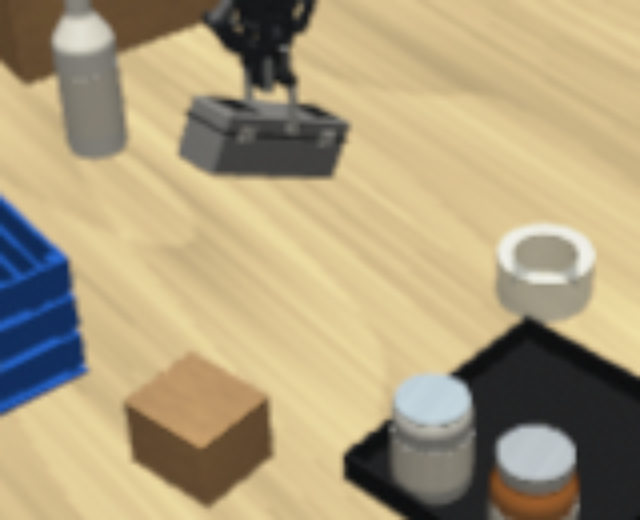

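The picture shows the case hanging from the fingers (263,130), its right-hand end (the one nearer the robot) dropped. The wrist moment agrees: the load is about 19 mm towards the robot. The heavy end is the near end, so I tilt with the lid facing the robot.

Run:
```python
from h import *
a=delta([450,164,250],pose(12)); print(a.tolist())
for k in np.linspace(0,1,21)[1:]: print(k.round(2),(a*(3*k*k-2*k**3)).round(2).tolist())
c,im,d=grab("scene"); uv,X=cloud(c,d)
m=(abs(X[:,0]-537)<110)&(abs(X[:,1]+200)<45)&(X[:,2]>40)&(X[:,2]<215); P=X[m]
for lo in (450,480,510,540,570,600):
    q=P[(P[:,0]>lo)&(P[:,0]<lo+30)]; print(lo,len(q),q[:,2].min().round() if len(q) else '')
```

```text
[-0.0, -0.0, -0.67, 9.31, -0.91, -1.6]
0.05 [-0.0, -0.0, -0.0, 0.07, -0.01, -0.01]
0.1 [-0.0, -0.0, -0.02, 0.26, -0.03, -0.04]
0.15 [-0.0, -0.0, -0.04, 0.57, -0.06, -0.1]
0.2 [-0.0, -0.0, -0.07, 0.97, -0.09, -0.17]
0.25 [-0.0, -0.0, -0.1, 1.45, -0.14, -0.25]
0.3 [-0.0, -0.0, -0.14, 2.01, -0.2, -0.35]
0.35 [-0.0, -0.0, -0.19, 2.62, -0.26, -0.45]
0.4 [-0.0, -0.0, -0.24, 3.28, -0.32, -0.56]
0.45 [-0.0, -0.0, -0.28, 3.96, -0.39, -0.68]
0.5 [-0.0, -0.0, -0.34, 4.66, -0.46, -0.8]
0.55 [-0.0, -0.0, -0.39, 5.35, -0.52, -0.92]
0.6 [-0.0, -0.0, -0.43, 6.03, -0.59, -1.04]
0.65 [-0.0, -0.0, -0.48, 6.69, -0.65, -1.15]
0.7 [-0.0, -0.0, -0.53, 7.3, -0.71, -1.25]
0.75 [-0.0, -0.0, -0.57, 7.86, -0.77, -1.35]
0.8 [-0.0, -0.0, -0.6, 8.34, -0.82, -1.43]
0.85 [-0.0, -0.0, -0.63, 8.74, -0.85, -1.5]
0.9 [-0.0, -0.0, -0.65, 9.05, -0.88, -1.56]
0.95 [-0.0, -0.0, -0.67, 9.24, -0.9, -1.59]
1.0 [-0.0, -0.0, -0.67, 9.31, -0.91, -1.6]
450 38 79.0
480 101 69.0
510 158 86.0
540 186 99.0
570 125 112.0
600 200 137.0
```

Call:
carry_out([
  [0, 0, 0, 0.07, -0.01, -0.1, 0],
  [0, 0, -0.02, 0.26, -0.03, -0.25, 0],
  [0, 0, -0.04, 0.57, -0.06, -0.4, 0],
  [0, 0, -0.07, 0.97, -0.09, -0.6, 0],
  [0, 0, -0.1, 1.45, -0.14, -0.8, 0],
  [0, 0, -0.14, 2.0, -0.2, -1.0, 0],
  [0, 0, -0.19, 2.6, -0.26, -1.2, 0],
  [0, 0, -0.24, 3.28, -0.32, -1.35, 0],
  [0, 0, -0.28, 3.96, -0.39, -1.45, 0],
  [0, 0, -0.34, 4.66, -0.46, -1.55, 0],
  [0, 0, -0.39, 5.35, -0.52, -1.6, 0],
  [0, 0, -0.43, 6.03, -0.59, -1.6, 0],
  [0, 0, -0.48, 6.69, -0.65, -1.6, 0],
  [0, 0, -0.53, 7.3, -0.71, -1.6, 0],
  [0, 0, -0.57, 7.86, -0.77, -1.6, 0],
  [0, 0, -0.6, 8.34, -0.82, -1.6, 0],
  [0, 0, -0.63, 8.74, -0.85, -1.6, 0],
  [0, 0, -0.65, 9.05, -0.88, -1.6, 0],
  [0, 0, -0.67, 9.24, -0.9, -1.6, 0],
  [0, 0, -0.67, 9.31, -0.91, -1.6, 0],
])

```text
time_s: 6.92
tcp_pos: [448.8, 165.6, 250.9]
orientation: [179.9, -0.0, 102.2]
ft_force: [-0.3, -0.3, -5.7]
width: 12.7
grasp_force: 59.0
```

Run:
```python
from h import *
setcmd([0,0,-0.67,9.31,-0.91,-1.6])
s=robot.read_state(); print(cmd()[0],s["tcp_pos"],s["q"])
for t in (-20,-40,-60,-70): print(delta([450,164,250],pose(12,t)).tolist())
```

```text
[449.8615265  163.84155699 250.129     ] [448.75592188 165.61758276 250.94010548] [ 1.26239276e+01  1.00074182e+01 -8.12654723e+00  7.18117604e+01
  4.38738607e-02  9.04684478e+01]
[-3.33, 0.0, -0.0, 0.0, 0.0, 0.0]
[-6.67, 0.0, -0.0, 0.0, 0.0, 0.0]
[-10.0, 0.0, -0.0, 0.0, 0.0, 0.0]
[-11.67, 0.0, -0.0, 0.0, 0.0, 0.0]
```

Call:
carry_out([
  [-0.3, 0, 0, 0, 0, 0, 0],
  [-0.9, 0, 0, 0, 0, 0, 0],
  [-1.6, 0, 0, 0, 0, 0, 0],
  [-2.3, 0, 0, 0, 0, 0, 0],
  [-3.0, 0, 0, 0, 0, 0, 0],
  [-3.7, 0, 0, 0, 0, 0, 0],
  [-4.4, 0, 0, 0, 0, 0, 0],
  [-5.1, 0, 0, 0, 0, 0, 0],
  [-5.8, 0, 0, 0, 0, 0, 0],
  [-6.5, 0, 0, 0, 0, 0, 0],
  [-7.2, 0, 0, 0, 0, 0, 0],
  [-7.9, 0, 0, 0, 0, 0, 0],
  [-8.6, 0, 0, 0, 0, 0, 0],
  [-9.3, 0, 0, 0, 0, 0, 0],
  [-10.0, 0, 0, 0, 0, 0, 0],
  [-10.6, 0, 0, 0, 0, 0, 0],
  [-11.2, 0, 0, 0, 0, 0, 0],
  [-11.6, 0, 0, 0, 0, 0, 0],
  [-11.8, 0, 0, 0, 0, 0, 0],
  [-12, 0, 0, 0, 0, 0, 0],
])

```text
time_s: 8.58
tcp_pos: [503.0, 203.8, 403.0]
orientation: [111.8, 0.2, 101.5]
ft_force: [1.3, -0.1, -5.2]
width: 12.7
grasp_force: 64.5
```

Run:
```python
from h import *
setcmd([-12,0,0,0,0,0])
s=robot.read_state(); print(cmd()[0],s["tcp_pos"],s["orientation"],s["q"],s["ft_force"],s["moment"])
c,im,d=grab("scene"); cv2.imwrite("pics/s3.png",cv2.resize(im[100:300,260:520],None,fx=3,fy=3))
```

```text
[449.8615265  163.84155699 250.129     ] [503.01833083 203.78175552 402.98058714] [111.79472271   0.16655489 101.51843542] [ 19.7840348  -28.97008956 -58.42108724  -7.44596316  -7.73283246
  92.93313695] [ 1.30748698 -0.12372275 -5.18859789] [-0.38230733  1.9732464   0.03242254]
```

View pics/s3.png

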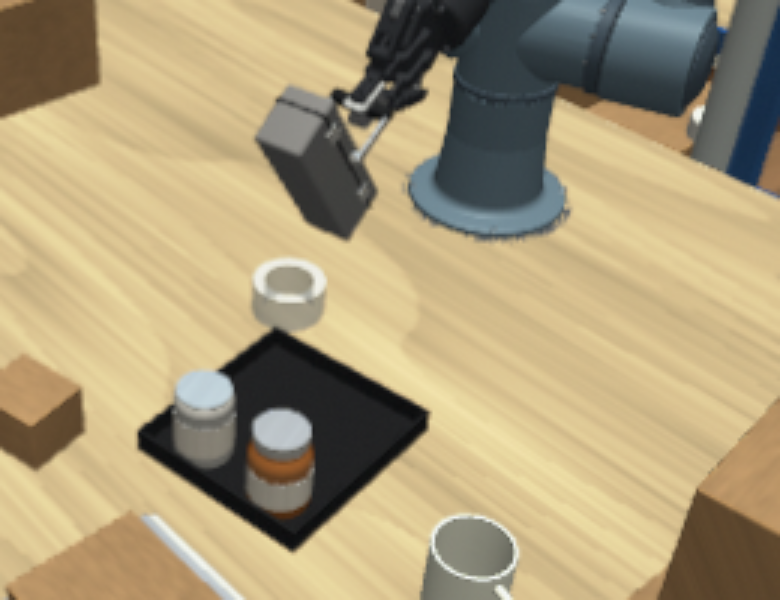

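The picture shows the case hanging heavy end down at (318,160) with the arm folded. The tilted pose was out of reach (joint 3 at its limit), so I need some kinematic data; I'll take a tilted pose farther out.

Run:
```python
from h import *
s=robot.read_state()
R=Ro.from_euler("xyz",s["orientation"],degrees=True); json.dump([s["tcp_pos"].tolist(),R.as_rotvec().tolist()],open("cmd.json","w"))
print(delta([590,200,250],pose(13,-60)).tolist())
```

```text
[1.4, 0.23, -0.09, -0.53, -2.83, 3.37]
```

Call:
carry_out([
  [0.1, 0.0, 0, -0.05, -0.2, 0.3, 0],
  [0.2, 0.03, 0, -0.1, -0.4, 0.6, 0],
  [0.4, 0.06, 0, -0.2, -0.7, 1.0, 0],
  [0.6, 0.1, -0.03, -0.25, -1.0, 1.4, 0],
  [0.8, 0.13, -0.05, -0.32, -1.3, 1.8, 0],
  [1.0, 0.16, -0.06, -0.38, -1.55, 2.2, 0],
  [1.2, 0.2, -0.08, -0.44, -1.8, 2.6, 0],
  [1.3, 0.22, -0.09, -0.5, -2.0, 2.9, 0],
  [1.4, 0.23, -0.09, -0.53, -2.13, 3.09, 0],
  [1.4, 0.23, -0.09, -0.53, -2.13, 3.09, 0],
  [1.4, 0.23, -0.09, -0.53, -2.13, 3.09, 0],
  [1.4, 0.23, -0.09, -0.53, -2.13, 3.09, 0],
])

```text
time_s: 9.63
tcp_pos: [589.0, 199.3, 278.1]
orientation: [120.2, 0.0, 103.0]
ft_force: [0.4, -0.1, -5.5]
width: 12.6
grasp_force: 64.4
```

```bash
cat > fk.py <<'E'
from h import *
from scipy.optimize import least_squares
D=[([58.538,21.662,4.562,73.019,0,83.679],[243.947,519.946,230.353],[-179.88,-.01,154.859]),
([-26.7366,22.3488,-1.1084,66.6180,0.005,55.2863],[537.157,-199.683,185.419],[-179.9,0,98.0]),
([12.6239,10.0074,-8.1265,71.8118,.0439,90.468],[448.756,165.618,250.940],[179.9,0,102.2]),
([19.784,-28.970,-58.421,-7.446,-7.7328,92.933],[503.018,203.782,402.981],[111.795,.167,101.518])]
def R(ax,a): return Ro.from_euler(ax,a,degrees=True)
def fk(q,P):
    r0,h,L1,A,B,E,F,D2,e=P
    T1=R("z",q[0]); T2=T1*R("y",q[1]); T3=T2*R("y",-q[2]); T4=T3*R("y",q[3]); T5=T4*R("z",q[4]); 
    # at zero: upper arm up (+z), forearm & tool along +x
    p=T1.apply([r0,e,h])+T2.apply([0,0,L1])+T3.apply([A,0,B])+T4.apply([E,0,F])+T5.apply([D2,0,0])
    # tool: z along +x of T5, y: q6=90 at tool down -> y radial outward
    M=Ro.from_matrix(np.array([[0,0,1],[0,-1,0],[1,0,0]]).astype(float))
    return p,T5*M*R("z",q[5])
def fit(D):
    f=lambda P:np.r_[np.concatenate([fk(q,P)[0]-x for q,x,_ in D]),1e-3*(P-P0)]
    P0=np.array([0,300,400,350,50,100,0,200,64.])
    return least_squares(f,P0)
E
python3 - <<'E'
from fk import *
s=robot.read_state(); print(s["tcp_pos"],s["orientation"],s["q"])
json.dump((s["q"].tolist(),s["tcp_pos"].tolist(),s["orientation"].tolist()),open("d5.json","w"))
D.append((s["q"],s["tcp_pos"],s["orientation"]))
r=fit(D);print(r.x.round(1)); 
for q,x,o in D: p,Rt=fk(q,r.x); print((p-x).round(1), np.degrees((Rt.inv()*Ro.from_euler("xyz",o,degrees=True)).magnitude()).round(2))
E
```

```text
[588.96094301 199.31516129 278.08290389] [1.20225547e+02 4.37885982e-02 1.02996727e+02] [ 12.76339767  -8.16234992 -58.43584673 -20.04779568   0.17956491
  89.84470487]
[  0.  259.6 497.8 383.5  73.  138.2   0.  310.7  63.3]
[-0.  0.  0.] 180.0
[-0. -0. -0.] 179.98
[ 0. -0. -0.] 179.96
[-0.  0. -0.] 180.0
[ 0. -0.  0.] 180.0
```

```bash
sed -i 's/R("z",q\[5\])/R("z",q[5]+180)/' fk.py
cat >> fk.py <<'E'
lo=np.array([-156.06,-48.1,-58.44,-101.28,-78.64,-180]);hi=np.array([156.06,94.91,69.94,121.22,73.56,180])
D.append(tuple(json.load(open("d5.json"))))
def ik(pos,Rt,P,q0s=([0,20,-30,40,0,90],[0,20,-30,40,50,90],[-20,20,-30,40,60,20],[40,20,-30,40,-60,90],[40,20,-30,40,-50,-60],[-20,20,-30,40,50,-60])):
    best=None
    for q0 in q0s:
        f=lambda q:np.r_[fk(q,P)[0]-pos,300*(fk(q,P)[1].inv()*Rt).as_rotvec()]
        r=least_squares(f,q0,bounds=(lo+1,hi-1),x_scale=20,max_nfev=60)
        if best is None or r.cost<best.cost: best=r
        if r.cost<.5: break
    return best.x,np.sqrt(2*best.cost)
E
python3 - <<'E'
from fk import *
r=fit(D);P=r.x;print(P.round(1))
for q,x,o in D: print(np.degrees((fk(q,P)[1].inv()*Ro.from_euler("xyz",o,degrees=True)).magnitude()).round(2))
u,s,v=np.linalg.svd(r.jac[:-9]); print(s.round(3)); print(v[-3:].round(2))
T=np.array([547,182.]);ex=np.array([.9896,.1437]);ey=np.array([-.1437,.9896])
for tx in (-30,-10):
  for tilt in (55,62):
    for ps in range(-90,111,20):
      m=T+ex*tx; u=np.array([np.cos(np.radians(ps)),np.sin(np.radians(ps))])
      b=np.radians(tilt); pos=np.r_[m-u*(20+36*np.sin(b)),90+36*np.cos(b)]
      q,c=ik(pos,pose(ps,-tilt),P)
      if c<40: print(tx,tilt,ps,round(c,1),q.round(0).tolist())
E
```

```text
[  0.  259.6 497.8 383.5  73.  138.2   0.  310.7  63.3]
0.0
0.07
0.08
0.0
0.0
[4.726 3.763 2.237 1.414 1.179 0.245 0.179 0.111 0.079]
[[-0.73 -0.24  0.01  0.41  0.44  0.    0.2   0.05  0.  ]
 [-0.16  0.4   0.51  0.36 -0.36 -0.08 -0.21  0.5   0.01]
 [ 0.1  -0.14 -0.25 -0.16  0.14 -0.74  0.09  0.54  0.01]]
-30 55 -90 0.0 [38.0, 59.0, 29.0, 102.0, -40.0, -126.0]
-30 55 -70 0.0 [42.0, 45.0, 3.0, 76.0, -49.0, -144.0]
-30 55 -50 0.0 [45.0, 30.0, -24.0, 43.0, -55.0, -171.0]
-30 55 -30 0.0 [44.0, 16.0, -50.0, 2.0, -52.0, 153.0]
-30 55 50 19.0 [-22.0, 9.0, -57.0, 4.0, 51.0, 26.0]
-30 55 70 0.0 [-23.0, 21.0, -39.0, 34.0, 55.0, -5.0]
-30 55 90 0.0 [-21.0, 36.0, -15.0, 66.0, 50.0, -33.0]
-30 55 110 0.0 [-16.0, 49.0, 9.0, 90.0, 42.0, -51.0]
-30 62 -90 0.0 [39.0, 66.0, 37.0, 111.0, -43.0, -120.0]
-30 62 -70 0.0 [44.0, 51.0, 7.0, 84.0, -54.0, -136.0]
-30 62 -50 0.0 [47.0, 35.0, -22.0, 47.0, -61.0, -165.0]
-30 62 -30 0.0 [47.0, 20.0, -53.0, -7.0, -59.0, 153.0]
-30 62 50 30.6 [-26.0, 15.0, -57.0, 4.0, 60.0, 19.0]
-30 62 70 0.0 [-26.0, 26.0, -39.0, 36.0, 61.0, -13.0]
-30 62 90 0.0 [-23.0, 42.0, -12.0,
[... 245 characters left out ...]
5 -30 0.0 [42.0, 17.0, -49.0, 0.0, -51.0, 151.0]
-10 55 50 12.8 [-20.0, 10.0, -57.0, -1.0, 50.0, 30.0]
-10 55 70 0.0 [-22.0, 22.0, -37.0, 33.0, 55.0, -3.0]
-10 55 90 0.0 [-20.0, 37.0, -12.0, 66.0, 51.0, -32.0]
-10 55 110 0.0 [-15.0, 51.0, 13.0, 91.0, 42.0, -51.0]
-10 62 -90 0.0 [38.0, 68.0, 43.0, 114.0, -44.0, -121.0]
-10 62 -70 0.0 [43.0, 52.0, 10.0, 85.0, -54.0, -138.0]
-10 62 -50 0.0 [46.0, 35.0, -21.0, 45.0, -61.0, -167.0]
-10 62 -30 0.0 [45.0, 21.0, -52.0, -9.0, -58.0, 150.0]
-10 62 50 26.0 [-24.0, 15.0, -57.0, -2.0, 59.0, 24.0]
-10 62 70 0.0 [-25.0, 27.0, -37.0, 35.0, 62.0, -10.0]
-10 62 90 0.0 [-22.0, 43.0, -9.0, 73.0, 55.0, -40.0]
-10 62 110 0.0 [-16.0, 57.0, 18.0, 99.0, 45.0, -58.0]
```

```bash
cat >> fk.py <<'E'
P=fit(D).x
def path(p0,R0,p1,R1,n,q0):
    q=np.array(q0,float);w=[]
    rv=(R0.inv()*R1).as_rotvec()
    for k in np.linspace(0,1,n+1)[1:]:
        qn,c=ik(p0+k*(p1-p0),R0*Ro.from_rotvec(k*rv),P,(np.clip(q,lo+1.1,hi-1.1),)); w.append((round(c,1),abs(qn-q).max().round(1))); q=qn
    return q,w
E
python3 - <<'E'
from fk import *
s=robot.read_state()
R0=Ro.from_euler("xyz",s["orientation"],degrees=True); p0=s["tcp_pos"]
json.dump([p0.tolist(),R0.as_rotvec().tolist()],open("cmd.json","w"))
RA=pose(95,0); pA=np.array([530,110,280.])
q,w=path(p0,R0,pA,RA,20,s["q"]); print(q.round(1),w)
print(delta(pA,RA).tolist())
RB=pose(95,-66)
ps=np.radians(95);u=np.array([np.cos(ps),np.sin(ps)]);T=np.array([547,182.]);ex=np.array([.9896,.1437])
m=T-40*ex; b=np.radians(66); pB=np.r_[m-u*(20+36*np.sin(b)),230]
print("B",pB); q2,w2=path(pA,RA,pB,RB,20,q); print(q2.round(1),w2)
q3,w3=path(pB,RB,pB-[0,0,230-104.6],RB,8,q2);print(q3.round(1),w3)
E
```

```text
[ 5.  17.2  5.5 78.3  0.   0. ] [(np.float64(0.0), np.float64(6.0)), (np.float64(0.0), np.float64(6.1)), (np.float64(0.0), np.float64(6.2)), (np.float64(0.0), np.float64(6.2)), (np.float64(0.0), np.float64(6.1)), (np.float64(0.0), np.float64(6.0)), (np.float64(0.0), np.float64(5.9)), (np.float64(0.0), np.float64(5.7)), (np.float64(0.0), np.float64(5.5)), (np.float64(0.0), np.float64(5.3)), (np.float64(0.0), np.float64(5.0)), (np.float64(0.0), np.float64(4.8)), (np.float64(0.0), np.float64(4.5)), (np.float64(0.0), np.float64(4.3)), (np.float64(0.0), np.float64(4.0)), (np.float64(0.0), np.float64(3.8)), (np.float64(0.0), np.float64(3.6)), (np.float64(0.0), np.float64(3.3)), (np.float64(0.0), np.float64(3.1)), (np.float64(0.0), np.float64(2.9))]
[8.14, 7.09, -12.32, -1.84, -0.94, -1.7]
B [512.02546124 123.56561695 230.        ]
[-23.   39.5  -0.7  96.3  53.8 -52.6] [(np.float64(0.0), np.float64(3.3)), (np.float64(0.0), np.float64(3.3)), (np.float64(0.0), np.float64(3.3)), (np.float64(0.0), np.float64(3.2)), (np.float64(0.0), np.float64(3.2)), (np.float64(0.0), np.float64(3.1)), (np.float64(0.0), np.float64(3.1)), (np.float64(0.0), np.float64(3.0)), (np.float64(0.0), np.float64(2.9)), (np.float64(0.0), np.float64(2.9)), (np.float64(0.0), np.float64(2.8)), (np.float64(0.0), np.float64(2.7)), (np.float64(0.0), np.float64(2.7)), (np.float64(0.0), np.float64(2.9)), (np.float64(0.0), np.float64(3.1)), (np.float64(0.0), np.float64(3.3)), (np.float64(0.0), np.float64(3.5)), (np.float64(0.0), np.float64(3.7)), (np.float64(0.0), np.float64(3.9)), (np.float64(0.0), np.float64(4.2))]
[-23.   48.1  -5.6  82.8  53.8 -52.6] [(np.float64(0.0), np.float64(1.8)), (np.float64(0.0), np.float64(1.8)), (np.float64(0.0), np.float64(1.7)), (np.float64(0.0), np.float64(1.7)), (np.float64(0.0), np.float64(1.7)), (np.float64(0.0), np.float64(1.6)), (np.float64(0.0), np.float64(1.6)), (np.float64(0.0), np.float64(1.6))]
```

Call:
carry_out([
  [0.16, 0.14, -0.25, -0.04, -0.02, -0.03, 0],
  [0.41, 0.35, -0.62, -0.09, -0.05, -0.08, 0],
  [0.81, 0.71, -1.23, -0.18, -0.09, -0.17, 0],
  [1.3, 1.13, -1.97, -0.29, -0.15, -0.27, 0],
  [1.79, 1.56, -2.71, -0.4, -0.21, -0.37, 0],
  [2.28, 1.99, -3.45, -0.52, -0.26, -0.48, 0],
  [2.77, 2.41, -4.19, -0.63, -0.32, -0.58, 0],
  [3.26, 2.84, -4.93, -0.74, -0.38, -0.68, 0],
  [3.74, 3.26, -5.67, -0.85, -0.43, -0.78, 0],
  [4.23, 3.69, -6.41, -0.96, -0.49, -0.88, 0],
  [4.72, 4.11, -7.15, -1.07, -0.55, -0.99, 0],
  [5.21, 4.54, -7.88, -1.18, -0.6, -1.09, 0],
  [5.7, 4.96, -8.62, -1.29, -0.66, -1.19, 0],
  [6.19, 5.39, -9.36, -1.4, -0.71, -1.29, 0],
  [6.67, 5.81, -10.1, -1.51, -0.77, -1.39, 0],
  [7.16, 6.24, -10.84, -1.62, -0.83, -1.5, 0],
  [7.57, 6.59, -11.46, -1.71, -0.87, -1.58, 0],
  [7.86, 6.84, -11.9, -1.78, -0.91, -1.64, 0],
  [8.06, 7.02, -12.2, -1.82, -0.93, -1.68, 0],
  [8.14, 7.09, -12.32, -1.84, -0.94, -1.7, 0],
])

```text
time_s: 11.3
tcp_pos: [531.6, 110.9, 280.9]
orientation: [-180.0, 0.2, -174.8]
ft_force: [0.2, 0.4, -5.4]
width: 12.6
grasp_force: 60.9
```

Run:
```python
from h import *
s=robot.read_state(); setcmd([8.14, 7.09, -12.32, -1.84, -0.94, -1.7]); print(cmd()[0],cmd()[1].as_euler("xyz",degrees=True),s["tcp_pos"],s["orientation"],s["q"])
print(delta([512,123.5,230],pose(95,-66)).tolist())
```

```text
[529.8194968  110.131244   279.88241391] [-1.79995669e+02 -1.67676478e-02 -1.74963819e+02] [531.61857982 110.87574664 280.85819381] [-179.96170244    0.20578561 -174.84355859] [ 5.10910279e+00  1.72258294e+01  5.66816966e+00  7.82365231e+01
 -3.81275222e-02 -4.73383299e-02]
[-11.0, -0.01, 0.0, 0.41, 0.37, 1.25]
```

Now the tilt.

Call:
carry_out([
  [-0.22, 0, 0, 0.01, 0.01, 0.03, 0],
  [-0.6, 0, 0, 0.02, 0.02, 0.07, 0],
  [-1.1, 0, 0, 0.04, 0.04, 0.12, 0],
  [-1.7, 0, 0, 0.06, 0.06, 0.19, 0],
  [-2.3, 0, 0, 0.09, 0.08, 0.26, 0],
  [-3, 0, 0, 0.11, 0.1, 0.34, 0],
  [-3.7, 0, 0, 0.14, 0.12, 0.42, 0],
  [-4.4, 0, 0, 0.16, 0.15, 0.5, 0],
  [-5.1, 0, 0, 0.19, 0.17, 0.58, 0],
  [-5.8, 0, 0, 0.22, 0.2, 0.66, 0],
  [-6.5, 0, 0, 0.24, 0.22, 0.74, 0],
  [-7.2, 0, 0, 0.27, 0.24, 0.82, 0],
  [-7.9, 0, 0, 0.29, 0.27, 0.9, 0],
  [-8.6, 0, 0, 0.32, 0.29, 0.98, 0],
  [-9.2, 0, 0, 0.34, 0.31, 1.05, 0],
  [-9.8, 0, 0, 0.37, 0.33, 1.11, 0],
  [-10.3, 0, 0, 0.38, 0.35, 1.17, 0],
  [-10.7, 0, 0, 0.4, 0.36, 1.22, 0],
  [-10.9, 0, 0, 0.41, 0.37, 1.24, 0],
  [-11, 0, 0, 0.41, 0.37, 1.25, 0],
])

```text
time_s: 12.97
tcp_pos: [513.2, 122.1, 228.6]
orientation: [114.1, 0.2, -175.0]
ft_force: [-0.4, -0.6, -6.2]
width: 12.4
grasp_force: 64.7
```

Call:
carry_out([
  [0, 0, 0, 0, 0, 0, 0],
  [0, 0, 0, 0, 0, 0, 0],
  [0, 0, 0, 0, 0, 0, 0],
  [0, 0, 0, 0, 0, 0, 0],
  [0, 0, 0, 0, 0, 0, 0],
  [0, 0, 0, 0, 0, 0, 0],
  [0, 0, 0, 0, 0, 0, 0],
  [0, 0, 0, 0, 0, 0, 0],
])

```text
time_s: 13.63
tcp_pos: [512.7, 123.5, 229.8]
orientation: [114.0, 0.0, -175.0]
ft_force: [-1.1, -0.2, -6.4]
width: 12.6
grasp_force: 64.7
```

Run:
```python
from h import *
s=robot.read_state(); setcmd([-11, 0, 0, 0.41, 0.37, 1.25]); print(cmd()[0],s["tcp_pos"],s["orientation"],s["q"],s["ft_force"])
c,im,d=grab("scene"); cv2.imwrite("pics/s4.png",cv2.resize(im[100:300,260:480],None,fx=3,fy=3)); np.savez("s4.npz",im=im,d=d)
uv,X=cloud(c,d)
m=(abs(X[:,0]-512)<110)&(abs(X[:,1]-160)<110)&(X[:,2]>105)
ang=np.radians(95);u=np.array([np.cos(ang),np.sin(ang)])
P=X[m]; a=(P[:,:2]-s["tcp_pos"][:2])@u; l=(P[:,:2]-s["tcp_pos"][:2])@np.array([u[1],-u[0]])
k=l>20 # faces on +x side
for z in range(105,300,12):
    j=k&(P[:,2]>=z)&(P[:,2]<z+12)
    if j.sum()>3: print(z,j.sum(),a[j].min().round(),a[j].max().round(),np.median(l[j]).round())
```

```text
[512.16935065 123.42938794 229.88609696] [512.71244549 123.52517841 229.83669256] [ 1.14021263e+02  1.95676028e-02 -1.74954511e+02] [-22.9742238   39.59790618  -0.5939051   96.30813896  53.74540313
 -52.5966285 ] [-1.06211259 -0.19165558 -6.35125729]
105 85 23.0 137.0 103.0
117 12 11.0 33.0 27.0
129 34 -8.0 43.0 27.0
141 45 -19.0 47.0 27.0
153 49 -12.0 56.0 28.0
165 52 -10.0 68.0 28.0
177 57 -2.0 74.0 28.0
189 57 7.0 82.0 28.0
201 50 16.0 88.0 28.0
213 82 2.0 98.0 28.0
225 77 -18.0 107.0 29.0
237 84 -17.0 111.0 28.0
249 70 -73.0 119.0 28.0
261 56 -57.0 115.0 27.0
273 37 -66.0 93.0 27.0
```

View pics/s4.png

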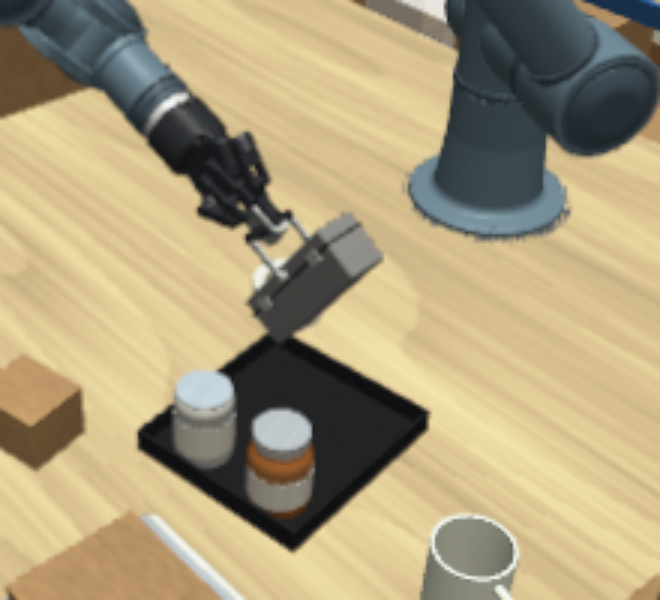

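The picture shows the case hanging at (310,280), heavy end down over the near half of the tray. Depth gives a case tilt of about 57° and its lowest corner at z≈115, as predicted.

Run:
```python
from fk import *
s=robot.read_state(); p,R0=cmd()
ps=np.radians(95);u=np.array([np.cos(ps),np.sin(ps),0]);z=np.array([0,0,1])
print("per 10mm u",R0.inv().apply(u*10)/40,"per 10mm down",R0.inv().apply(-z*10)/40)
for a,dn in ((45,0),(45,60),(45,107),(45,112)): print(a,dn,delta(p+u*a-z*dn,R0)[3:].tolist())
q,w=path(p,R0,p+45*u-110*z,R0,5,s["q"]);print(q.round(0),w)
```

```text
per 10mm u [-1.57869963e-04  1.01701446e-01  2.28378613e-01] per 10mm down [-7.31626644e-05 -2.28378668e-01  1.01701419e-01]
45 0 [-0.0, 0.46, 1.03]
45 60 [-0.0, -0.91, 1.64]
45 107 [-0.0, -1.99, 2.12]
45 112 [-0.0, -2.1, 2.17]
[-19.  44.  -9.  78.  57. -47.] [(np.float64(0.0), np.float64(3.6)), (np.float64(0.0), np.float64(3.6)), (np.float64(0.0), np.float64(3.6)), (np.float64(0.0), np.float64(3.6)), (np.float64(0.0), np.float64(3.6))]
```

Call:
carry_out([
  [0, 0, 0, 0, 0.06, 0.13, 0],
  [0, 0, 0, 0, 0.15, 0.33, 0],
  [0, 0, 0, 0, 0.25, 0.57, 0],
  [0, 0, 0, 0, 0.35, 0.8, 0],
  [0, 0, 0, 0, 0.4, 0.97, 0],
  [0, 0, 0, 0, 0.3, 1.08, 0],
  [0, 0, 0, 0, 0.05, 1.2, 0],
  [0, 0, 0, 0, -0.25, 1.34, 0],
  [0, 0, 0, 0, -0.6, 1.5, 0],
  [0, 0, 0, 0, -0.9, 1.63, 0],
  [0, 0, 0, 0, -1.2, 1.77, 0],
  [0, 0, 0, 0, -1.45, 1.88, 0],
  [0, 0, 0, 0, -1.65, 1.97, 0],
  [0, 0, 0, 0, -1.8, 2.03, 0],
  [0, 0, 0, 0, -1.9, 2.08, 0],
  [0, 0, 0, 0, -1.94, 2.1, 0],
  [0, 0, 0, 0, -1.94, 2.1, 0],
  [0, 0, 0, 0, -1.94, 2.1, 0],
  [0, 0, 0, 0, -1.94, 2.1, 0],
  [0, 0, 0, 0, -1.94, 2.1, 0],
])

```text
time_s: 15.35
tcp_pos: [509.0, 168.4, 125.2]
orientation: [114.0, 0.1, -175.0]
ft_force: [-0.5, 0.2, -5.4]
width: 12.9
grasp_force: 64.7
```

Call:
carry_out([
  [0, 0, 0, 0, -0.02, 0.01, 0],
  [0, 0, 0, 0, -0.04, 0.02, 0],
  [0, 0, 0, 0, -0.06, 0.03, 0],
  [0, 0, 0, 0, -0.08, 0.04, 0],
  [0, 0, 0, 0, -0.1, 0.05, 0],
  [0, 0, 0, 0, -0.12, 0.06, 0],
  [0, 0, 0, 0, -0.14, 0.06, 0],
  [0, 0, 0, 0, -0.14, 0.06, 0],
  [0, 0, 0, 0, -0.14, 0.06, 0],
])

```text
time_s: 16.1
tcp_pos: [509.2, 168.7, 119.9]
orientation: [113.9, 0.0, -175.1]
ft_force: [-1.2, 0.8, 4.8]
width: 12.7
grasp_force: 59.7
```

```bash
cat > look.py <<'E'
from h import *
def look(tag=None):
    s=robot.read_state(); print(cmd()[0].round(1),s["tcp_pos"].round(1),s["orientation"].round(1),s["ft_force"].round(1),s["moment"].round(2))
    c,im,d=grab("scene")
    if tag: cv2.imwrite(f"pics/{tag}.png",cv2.resize(im[100:300,260:480],None,fx=3,fy=3))
    uv,X=cloud(c,d); ang=np.radians(95);u=np.array([np.cos(ang),np.sin(ang)])
    m=(abs(X[:,0]-512)<110)&(abs(X[:,1]-180)<130)
    P=X[m]; T=np.array([507.4,176.3]); a=(P[:,:2]-T)@u; l=(P[:,:2]-T)@np.array([u[1],-u[0]])
    k=(abs(l-27)<7)
    for z in range(4,200,12):
        j=k&(P[:,2]>=z)&(P[:,2]<z+12)
        if j.sum()>3: print(z,j.sum(),a[j].min().round(),np.percentile(a[j],97).round(),np.median(l[j]).round())
E
python3 - <<'E'
from look import *
setcmd([0,0,0,0,-1.94,2.1]);setcmd([0,0,0,0,-.14,.06]); look()
E
```

```text
[508.2 168.3 118.7] [509.2 168.7 119.9] [ 113.9    0.  -175.1] [-1.2  0.8  4.8] [0.44 0.14 0.13]
4 88 -106.0 110.0 27.0
16 15 -109.0 110.0 27.0
28 34 -109.0 109.0 28.0
40 38 -20.0 45.0 29.0
52 47 -17.0 55.0 29.0
64 53 -10.0 59.0 29.0
76 45 -1.0 67.0 28.0
88 47 6.0 77.0 29.0
100 46 18.0 82.0 29.0
112 56 -1.0 91.0 29.0
124 72 -24.0 98.0 29.0
136 58 -112.0 105.0 29.0
148 74 -129.0 110.0 29.0
160 61 -126.0 97.0 28.0
172 32 -123.0 77.0 24.0
184 12 -129.0 -113.0 30.0
196 22 -128.0 -113.0 27.0
```

Call:
carry_out([
  [0, 0, 0, 0, -0.03, -0.06, 0],
  [0, 0, 0, 0, -0.06, -0.12, 0],
  [0, 0, 0, 0, -0.1, -0.19, 0],
  [0, 0, 0, 0, -0.14, -0.26, 0],
  [0, 0, 0, 0, -0.18, -0.33, 0],
  [0, 0, 0, 0, -0.22, -0.41, 0],
  [0, 0, 0, 0, -0.26, -0.49, 0],
  [0, 0, 0, 0, -0.31, -0.55, 0],
  [0, 0, 0, 0, -0.35, -0.61, 0],
  [0, 0, 0, 0, -0.4, -0.67, 0],
  [0, 0, 0, 0, -0.45, -0.72, 0],
  [0, 0, 0, 0, -0.5, -0.78, 0],
  [0, 0, 0, 0, -0.54, -0.83, 0],
  [0, 0, 0, 0, -0.54, -0.83, 0],
  [0, 0, 0, 0, -0.54, -0.83, 0],
])

```text
time_s: 17.4
tcp_pos: [512.7, 129.0, 112.7]
orientation: [114.0, 0.0, -175.0]
ft_force: [0.3, -3.5, 4.6]
width: 12.5
grasp_force: 60.1
```

Run:
```python
from look import *
setcmd([0,0,0,0,-.54,-.83]); look("s5")
```

```text
[511.6 129.4 112.5] [512.7 129.  112.7] [ 114.    0. -175.] [ 0.3 -3.5  4.6] [0.09 0.1  0.16]
4 90 -107.0 110.0 26.0
16 21 -109.0 111.0 28.0
28 29 -110.0 109.0 27.0
40 38 -30.0 29.0 29.0
52 42 -25.0 30.0 29.0
64 45 -25.0 32.0 28.0
76 41 -22.0 34.0 29.0
88 43 -21.0 36.0 29.0
100 44 -28.0 37.0 29.0
112 54 -67.0 38.0 29.0
124 52 -62.0 40.0 29.0
136 50 -16.0 42.0 29.0
148 47 -16.0 45.0 29.0
160 65 -129.0 45.0 29.0
172 52 -11.0 42.0 27.0
```

View pics/s5.png

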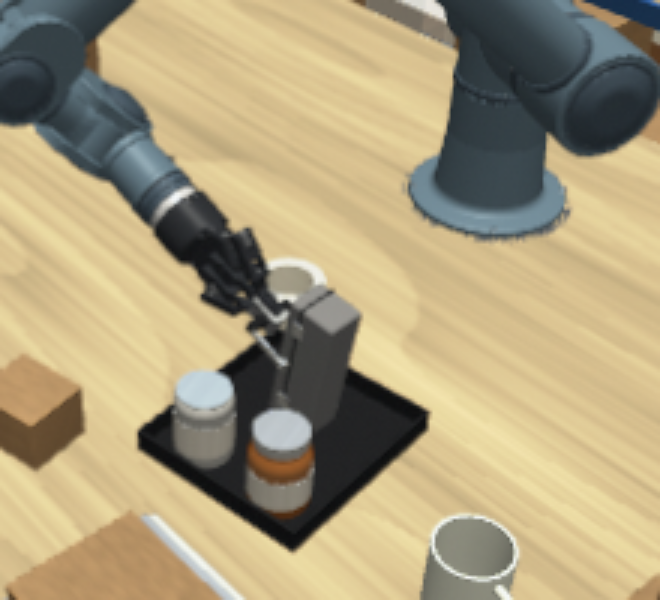

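The picture shows the case standing on its heavy end in the free half at (315,360), leaning about 8° still; I continue the arc.

Call:
carry_out([
  [0, 0, 0, 0, -0.04, -0.04, 0],
  [0, 0, 0, 0, -0.08, -0.08, 0],
  [0, 0, 0, 0, -0.12, -0.12, 0],
  [0, 0, 0, 0, -0.16, -0.15, 0],
  [0, 0, 0, 0, -0.2, -0.18, 0],
  [0, 0, 0, 0, -0.23, -0.21, 0],
  [0, 0, 0, 0, -0.26, -0.23, 0],
  [0, 0, 0, 0, -0.26, -0.23, 0],
  [0, 0, 0, 0, -0.26, -0.23, 0],
])

```text
time_s: 18.2
tcp_pos: [513.5, 116.8, 106.8]
orientation: [114.0, 0.0, -175.0]
ft_force: [0.2, -2.8, 5.8]
width: 12.8
grasp_force: 60.2
```

Run:
```python
from look import *
setcmd([0,0,0,0,-.26,-.23]); look()
```

```text
[512.7 116.8 106.7] [513.5 116.8 106.8] [ 114.    0. -175.] [ 0.2 -2.8  5.8] [ 0.1  -0.01  0.08]
4 95 -106.0 111.0 26.0
16 21 -112.0 111.0 26.0
28 33 -105.0 110.0 28.0
40 43 -35.0 23.0 28.0
52 41 -36.0 24.0 29.0
64 39 -35.0 25.0 28.0
76 43 -35.0 24.0 28.0
88 42 -32.0 23.0 28.0
100 47 -81.0 23.0 29.0
112 61 -77.0 24.0 29.0
124 48 -34.0 24.0 28.0
136 45 -36.0 24.0 28.0
148 51 -118.0 23.0 28.0
160 49 -37.0 22.0 29.0
172 47 -34.0 23.0 25.0
```

Call:
carry_out([
  [0, 0, 0, 0, 0.01, 0, 0],
  [0, 0, 0, 0, 0.02, 0, 0.16],
  [0, 0, 0, 0, 0.02, 0, 0.2],
  [0, 0, 0, 0, 0.02, 0, 0.25],
  [0, 0, 0, 0, 0.02, 0, 0.3],
  [0, 0, 0, 0, 0.02, 0, 0.35],
  [0, 0, 0, 0, 0.02, 0, 0.4],
  [0, 0, 0, 0, 0.02, 0, 0.45],
  [0, 0, 0, 0, 0.02, 0, 0.45],
  [0, 0, 0, 0, 0.02, 0, 0.45],
])

```text
time_s: 19.08
tcp_pos: [513.2, 117.1, 107.3]
orientation: [114.0, -0.0, -175.0]
ft_force: [0.4, 0.0, -0.3]
width: 38.3
grasp_force: 0.2
```

Run:
```python
from look import *
setcmd([0,0,0,0,.02,0]); look("s6")
```

```text
[512.7 117.1 107.5] [513.2 117.1 107.3] [ 114.   -0. -175.] [ 0.4  0.  -0.3] [-0.85 -0.07  0.02]
4 102 -105.0 110.0 27.0
16 18 -105.0 111.0 28.0
28 32 -107.0 108.0 28.0
40 46 -35.0 22.0 29.0
52 35 -35.0 24.0 28.0
64 43 -35.0 25.0 28.0
76 40 -35.0 24.0 29.0
88 52 -45.0 24.0 29.0
100 59 -83.0 23.0 29.0
112 45 -78.0 22.0 29.0
124 50 -35.0 24.0 28.0
136 44 -35.0 23.0 28.0
148 52 -122.0 24.0 28.0
160 51 -113.0 23.0 28.0
172 41 -34.0 23.0 25.0
```

View pics/s6.png

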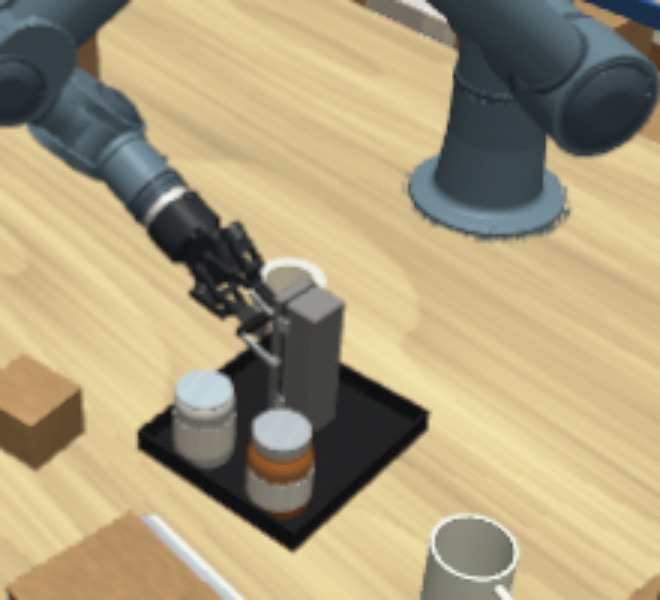

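The case stands upright at (312,360), the fingers open and the bar resting on the lower finger at (258,330). I back straight out, slowly at first.

Call:
carry_out([
  [0, 0, 0, 0, 0, -0.06, 0.45],
  [0, 0, 0, 0, 0, -0.14, 0.45],
  [0, 0, 0, 0, 0, -0.22, 0.45],
  [0, 0, 0, 0, 0, -0.3, 0.45],
  [0, 0, 0, 0, 0, -0.38, 0.45],
  [0, 0, 0, 0, 0, -0.46, 0.45],
  [0, 0, 0, 0, 0, -0.54, 0.45],
  [0, 0, 0, 0, 0, -0.62, 0.45],
  [0, 0, 0, 0, 0, -0.72, 0.45],
  [0, 0, 0, 0, 0, -0.85, 0.45],
  [0, 0, 0, 0, 0, -1.0, 0.45],
  [0, 0, 0, 0, 0, -1.2, 0.45],
  [0, 0, 0, 0, 0, -1.45, 0.45],
  [0, 0, 0, 0, 0, -1.7, 0.45],
  [0, 0, 0, 0, 0, -2.0, 0.45],
  [0, 0, 0, 0, 0, -2.2, 0.45],
  [0, 0, 0, 0, 0, -2.3, 0.45],
  [0, 0, 0, 0, 0, -2.3, 0.45],
  [0, 0, 0, 0, 0, -2.3, 0.45],
  [0, 0, 0, 0, 0, -2.3, 0.45],
])

```text
time_s: 20.8
tcp_pos: [520.5, 33.7, 144.6]
orientation: [114.0, -0.0, -174.9]
ft_force: [-0.1, -0.1, 0.4]
width: 38.2
grasp_force: 0.0
```

Run:
```python
from look import *
setcmd([0,0,0,0,0,-2.3]); look("s7")
```

```text
[520.1  33.4 144.9] [520.5  33.7 144.6] [ 114.    -0.  -174.9] [-0.1 -0.1  0.4] [-0.79 -0.07  0.05]
4 97 -107.0 109.0 26.0
16 19 -107.0 111.0 26.0
28 36 -109.0 110.0 28.0
40 35 -31.0 22.0 29.0
52 49 -37.0 24.0 29.0
64 51 -80.0 22.0 28.0
76 42 -74.0 24.0 29.0
88 48 -35.0 24.0 28.0
100 41 -34.0 24.0 29.0
112 43 -33.0 23.0 28.0
124 48 -34.0 23.0 28.0
136 43 -35.0 24.0 29.0
148 50 -35.0 23.0 29.0
160 48 -34.0 23.0 28.0
172 48 -32.0 23.0 26.0
```

View pics/s7.png

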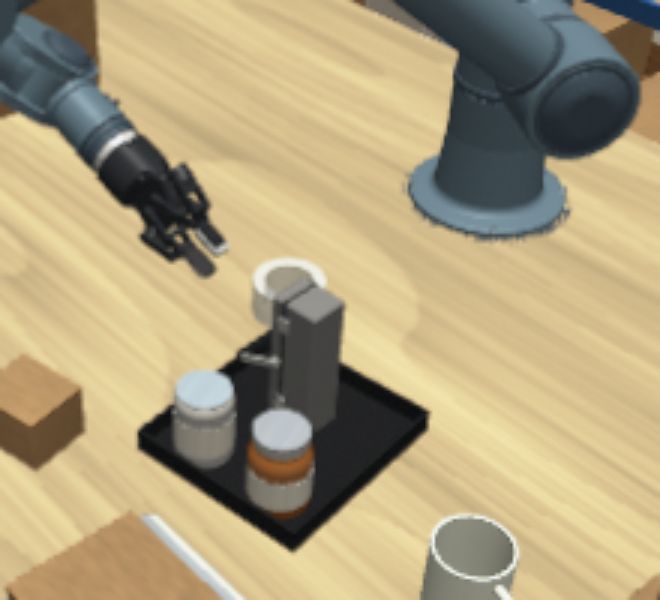

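The case stands upright at (312,360), clear of the fingers at (205,255), with tin, jar, tape, carton and mug where they were. Its middle is at about (-40, -6) mm in the tray frame, inside the limits.

```bash
python3 -c "
from workcell import robot
print(robot.job_done())"
```

```text
the job is handed in; nothing more can be done
None
```

The job is handed in at about 21 s of the 64 s: the case hung tipped towards its robot-side end, and it now stands upright and released on that heavy end in the tray's free half. The last picture shows the tin, jar, tape, carton and mug where they were; the bottle was out of that view and nothing moved near it after the lift. The judge's result was not shown.

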